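Dry-fit a turned pepper mill

ROBOT

A 6-joint arm with a two-finger parallel gripper is mounted at the origin on the work surface. World frame = base frame: x ahead of the robot, y to its left, z up, the work surface at z = 0. Lengths are in m, angles in rad, forces in N, time in s.
With the tool pointing down it reaches from about 0.325 to 0.775 m from the base axis. Payload 9.3 kg.
Tool frame: the origin (TCP) lies midway between the tips of the shut fingers; the grasp point (between the pads) lies 19 mm behind it; z points along the fingers, y is the line along which they close (so a half turn about z gives the same grasp; the last joint's range is limited). The gripper opens to 85 mm and grips with 20 to 120 N. Pads are 22 mm wide; open, the fingers measure 114 mm over their backs; the gripper's body (76 mm by 85 mm) begins 54 mm behind the grasp point. The pads swing forward as they close: fully open they stand 13 mm farther back than shut.
Start: joints at [1.176, 0.259, 0.021, 1.334, 0, 1.418], TCP at [0.132, 0.534, 0.231] pointing down, gripper open.
Joint ranges: [-3.04, 3.04], [-0.91, 1.82], [-1.04, 1.36], [-1.92, 1.95], [-1.52, 1.45], [-3.14, 3.14]. Speed limits (rad/s): [2.22, 2.22, 2.79, 3.14, 3.14, 3.14].

INTERFACE

Orientations are given as a unit quaternion [w, x, y, z].
In Python, from workcell import ctrl gives the robot as it stands. The module is installed in compiled form; this text tells all that it offers. Calls block until the motion is done:
- ctrl.reach(position, orientation): joint-space move of the TCP to a pose.
- ctrl.move_l(position, feed=0.15, attitude=None, stop_force=None): straight line of the TCP; attitude=None keeps the orientation; feed is the mean speed in m/s. With stop_force (N) it stops when the force on the tool has changed by that much, and returns True; else False.
- ctrl.move_joints(angles): joint-space move.
- ctrl.let_go() and ctrl.close(f_grip=None): open the fingers fully, or close them until they stop; f_grip is the grip in N (None keeps the last).
- ctrl.wait(seconds).
- ctrl.ik(position, orientation): joint angles nearest the present ones, or None.
- ctrl.read_state(): the state.
- ctrl.capture(name): name is "scene" or "top" or "wrist"; returns a dict with "color" (480x640x3 uint8, red, green, blue), "mtx" (3x3 intrinsics, pixels), "dist_coeffs" ([k1, k2, p1, p2, k3] as OpenCV has them; the pictures are not rectified), "R" (3x3) and "t" (3): a world point X has camera coordinates R X + t. Camera axes: x right, y down, z forward; pixel columns grow to the right and rows downward; lengths in m; the calibration is good to about 2 mm. A picture is of the moment at which its call begins. There is no depth.
A pose or a line that the arm cannot do raises ctrl.Unreachable and nothing moves.
- ctrl.finish_job(): hands the job in; it is judged then, once.
Trained networks look in a picture, given as the dict that the camera call returned (one of the last four; its "shot" number tells which), for a name from the list of things; names that differ only in an ending like _2 or _b are one class to them, and where a whole thing is asked for, a point or a joint stands for the part that bears it (a point fixed in the world has none). Each returns a list of dicts, best first, with "conf" (0 to 1); they miss things now and then, are a little off and sometimes report something else, mostly with a low value. They report only what shows in the picture. A call takes as long as a camera call. They do not tell look-alikes from the thing itself.
- ctrl.spot_in(picture, name): "location" ([x, y, z] in m, in world coordinates, good to about 4 mm: the middle of the surface that is visible of it).
- ctrl.tip_of(picture, name): "location" ([x, y, z] in m, in world coordinates, good to about 4 mm: a listed point, or the origin of a listed thing).
The state is a dict: "time": time; "qpos": joint angles; "qd": joint speeds; "effort": joint torques, N m; "eef_pos": TCP position; "eef_rot": TCP orientation; "contact_force": force on the tool from outside, world axes, zero at the start; "wrist_torque": the same for the moment, N m; "grip_width": finger opening in m; "grasp_force": force on a finger pad.
Only numpy, scipy, OpenCV 4.12 (cv2) and the standard library are available. Lean on these libraries where they do the work, as an engineer would, in place of code of your own. Each camera call takes 0.05 s, during which the arm holds its last target. There are 200 camera calls.

TASK

Dry-fit the pepper mill that is clamped upright on the bench: push the short metal drive shaft down its bore, end fully home in the socket of the grinder at the bottom and standing upright, then put on the matching turned head and press it down until it sits flush and level on the body. Leave everything else where it is.

Things in the scene. Friction and masses are not known exactly. Their poses are not given: they have to be found in the camera images.
- mill: Dark turned wooden mill body, 60 mm across, 105 mm high, fixed upright in the nose of a wooden handscrew clamp lying on the bench (jaws 40 mm high, x = -65 to 180 mm, outer faces at y = +-64 mm; screw handles reach 145 mm out to +y at x = 75 mm and to -y at x = 155 mm). Origin: centre of the underside, on the bench; z up along its bore
- mill_rim (a point): Centre of the mill's mouth, 105 mm above the bench: a flat rim round a plain bore 30 mm wide. Three small sprung catches, 3 to 8 mm below the rim, stand out to 12 mm from the bore's axis; they resist the head's spigot (press in with some 5 to 12 N), then grip it
- bore_foot (a point): Point on the bore's axis at z = 30 mm, on the flat grey face of the grinder that closes the bore. The face has one round socket 10 mm wide, 17 mm deep (floor at z = 13 mm). The grinder sits off centre: its socket's axis lies 2 to 5 mm to one side of this point, in any direction, differently each time and not given, so feel for it with the shaft. It does not shift when pushed
- shaft: The drive shaft: a plain round aluminium rod, 8 mm in diameter, 106 mm long, 42 g, foot edge chamfered 1 mm; the SHORTER of the two rods standing in the block. Origin: centre of its foot; z along it. A sprung clip 6 to 9 mm down the grinder's socket resists its foot (5 to 15 N to pass), then grips it: it is home only on the socket's floor
- shaft_top (a point): Centre of the shaft's upper end, 106 mm from its foot: about 123 mm above the bench while it stands in the block; 14 mm above the mill's rim once home in the mill. The socket leaves play: there the shaft can be left leaning by up to 7 degrees and stays so; the head goes on over it only with this point within about 6 mm of the bore's axis
- cap: The mill's head: a dark turned wooden disc 60 mm in diameter, the SMALLER of the two heads, 60 g, standing on its spigot. Origin: centre of the spigot's foot; z up. Spigot: tube 28.4 mm outside, z = 0 to 10 mm, foot chamfered. Disc underside z = 10, top z = 30 mm. A hollow 22 mm wide, up to z = 26 mm, takes the shaft's top. Seated, its underside lies on the rim, origin 95 mm above the mill's
- cap_knob (a point): Middle of the round knob on the head, 46 mm above the spigot's foot: 24 mm in diameter from z = 38 to 54 mm of the head, on an 18 mm neck
- block: Pale wooden offcut 150 x 50 x 45 mm, fixed to the bench, with two loose holes 10 mm across and 28 mm deep (floors at z = 17 mm) at x = +40 and -40 mm of its long axis, y = 0; one rod stands in each. Origin: centre of its underside; x along its length
- long_shaft: Bystander: a like rod for a taller mill, 8 mm in diameter, 165 mm long, in the block's other hole. Origin: centre of its foot
- big_cap: Bystander: a like head for a fatter mill, disc 78 mm in diameter, same knob. Origin: centre of its spigot's foot
- tall_mill: Bystander: a finished pale mill, 215 mm tall, 62 mm across. Origin: centre of its underside
- oil_bottle: Bystander: amber bottle of finishing oil, 170 mm tall, 62 mm across. Origin: centre of its underside
- wax_jar: Bystander: low metal jar, 72 mm across, 55 mm tall. Origin: centre of its underside
- sanding_block: Bystander: cork block 110 x 60 x 28 mm lying flat. Origin: centre of its underside
- screwdriver: Bystander: screwdriver, 150 mm long, lying on the bench. Origin: near its middle, x along it
Things that resemble listed ones, but are neither listed nor needed, are in the scene too. Leave any blue look-alike of the cap alone.

How it is judged:
On the way:
1. the short shaft stands in the mill with its end home on the floor of the grinder's socket (z of shaft in the frame of mill below 0.0155 m and horizontal distance between shaft and mill below 0.009 m and angle between shaft's own z axis and vertical below 0.14 rad), for 0.2 s.
At the end, for the whole second after the job is handed in: The short shaft's foot is within 2.5 mm of the floor of the grinder's socket and within 9 mm of the mill's axis, leaning less than 8 degrees; the small head's underside is within 1.5 mm of the mill's rim, within 3 mm of its axis, and level within 2.3 degrees; both are at rest (all of step 1 and z of cap in the frame of mill between 0.0925 and 0.0965 m and horizontal distance between cap and mill below 0.003 m and angle between cap's own z axis and vertical below 0.04 rad and linear speed of each of cap, shaft below 0.01 m/s); the robot touches nothing.
It fails at once if one of the other things on the bench (rod, head, mill, bottle, jar, sanding block, screwdriver) is moved more than 30 mm (distance of any of tall_mill, oil_bottle, wax_jar, sanding_block, screwdriver, big_cap, long_shaft from where it was at the start of the episode above 0.03 m).
It also fails if it takes over 72 s, if anything falls off the work surface, if the arm or the gripper's body presses on something with over 40 N, if the wrist force passes 120 N, or if a joint passes its speed limit or range.

## Working session

There is one attempt and no reset: what is moved stays moved. The work goes in short steps, each a Python script; the robot and the scene stay as the last script left them, time stands still between calls to the robot, and variables do not carry over. Pictures are saved under pics/ and viewed, at most 13 in all, crops included, and the job is handed in when it is done.

```bash
mkdir -p pics; ls
cat > h.py <<'E'
import numpy as np, cv2
from workcell import ctrl
def save(p,n): cv2.imwrite('pics/'+n, p["color"][:,:,::-1])
def proj(p,X):
    r,_=cv2.Rodrigues(np.array(p["R"],float)); 
    return cv2.projectPoints(np.array(X,float).reshape(-1,1,3),r,np.array(p["t"],float),np.array(p["mtx"],float),np.array(p["dist_coeffs"],float))[0].reshape(-1,2)
def ray(p,uv,z):
    u=cv2.undistortPoints(np.array(uv,float).reshape(1,1,2),np.array(p["mtx"],float),np.array(p["dist_coeffs"],float)).ravel()
    R=np.array(p["R"]);c=-R.T@np.array(p["t"]);d=R.T@np.array([u[0],u[1],1.]);return c+d*(z-c[2])/d[2]
E
python3 - <<'E'
from h import *
T=ctrl.capture("top");S=ctrl.capture("scene")
save(T,"top.png");save(S,"scene.png")
for nm,p in(("top",T),("scene",S)):
    print(nm,"cam",-np.array(p["R"]).T@np.array(p["t"]))
    for n in["mill_rim","mill","shaft_top","shaft","cap_knob","cap","block","long_shaft","big_cap"]:
        for d in ctrl.tip_of(p,n)[:3]:
            print(n,np.round(d["location"],3),round(d["conf"],2),proj(p,d["location"]).round().ravel())
print(ctrl.read_state()["time"], ctrl.read_state()["eef_rot"])
E
```

```text
pics
top cam [0.44137491 0.01852705 1.49389218]
mill_rim [ 0.583 -0.047  0.106] 0.63 [355. 227.]
mill_rim [ 0.426 -0.275  0.123] 0.61 [442. 286.]
mill [ 0.586 -0.045  0.004] 0.92 [352. 230.]
shaft_top [ 0.586 -0.045  0.107] 0.49 [354. 226.]
shaft_top [ 0.425 -0.275  0.12 ] 0.46 [442. 286.]
shaft [ 0.419 -0.279  0.014] 0.45 [436. 288.]
cap_knob [0.603 0.177 0.045] 0.73 [273. 222.]
cap_knob [0.599 0.298 0.049] 0.7 [230. 224.]
cap_knob [0.495 0.369 0.045] 0.56 [205. 261.]
cap [0.502 0.367 0.001] 0.89 [209. 259.]
cap [0.608 0.177 0.   ] 0.86 [275. 222.]
cap [ 0.6    0.293 -0.   ] 0.84 [235. 226.]
block [ 0.461 -0.269 -0.001] 0.96 [431. 273.]
long_shaft [ 0.422 -0.276  0.012] 0.48 [434. 287.]
long_shaft [ 0.501 -0.266  0.019] 0.36 [431. 259.]
big_cap [ 0.403  0.258 -0.002] 0.88 [247. 294.]
scene cam [ 1.18836337 -0.74399549  0.80906888]
mill_rim [ 0.59  -0.047  0.101] 0.96 [301. 275.]
mill [ 0.588 -0.039  0.005] 0.59 [303. 309.]
shaft_top [ 0.424 -0.276  0.123] 0.63 [153. 292.]
shaft_top [ 0.597  0.451 -0.001] 0.42 [423. 216.]
shaft [ 0.425 -0.281  0.017] 0.52 [160. 336.]
cap_knob [0.601 0.296 0.049] 0.91 [395. 226.]
cap_knob [0.605 0.179 0.048] 0.91 [369. 249.]
cap_knob [0.498 0.367 0.043] 0.59 [375. 203.]
cap [ 0.493  0.367 -0.001] 0.75 [373. 217.]
cap [ 0.587 -0.041  0.002] 0.71 [303. 310.]
cap [0.6   0.294 0.   ] 0.57 [393. 242.]
block [ 0.454 -0.271  0.001] 0.57 [176. 345.]
long_shaft [ 0.422 -0.278  0.015] 0.57 [161. 335.]
long_shaft [ 0.601  0.45  -0.001] 0.4 [425. 217.]
big_cap [ 0.402  0.26  -0.002] 0.86 [321. 223.]
1.0 [ 1.07919495e-05  1.20645271e-01  9.92695683e-01 -2.05515320e-06]
```

View pics/top.png

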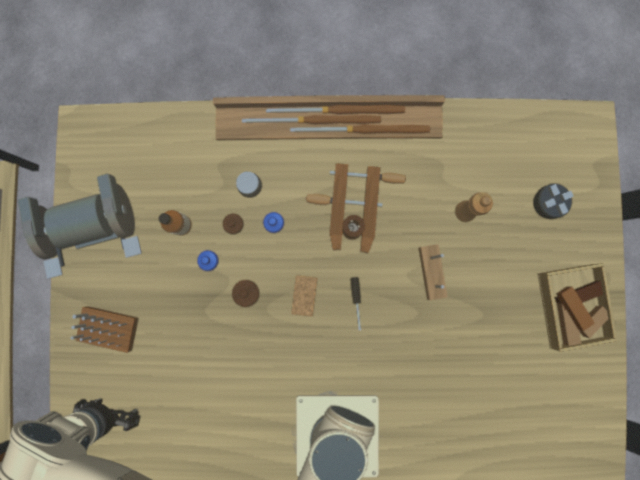

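View pics/scene.png

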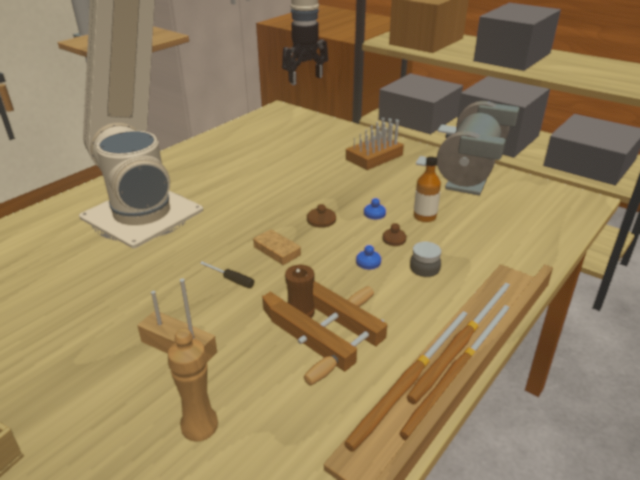

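The shortlist:
- **Heads:** dark brown at scene (395,235) is the smaller one and my choice. Dark brown at (321,216) is the big head. The blue look-alikes at (369,257) and (375,209) are to be left alone.
- **Rods:** scene (155,308) is the short one and my choice. The rod at (185,305) is the long one.
- **Mill:** the dark body in the clamp at (300,290).

Next I'll take close wrist views of each.

```bash
cat >> h.py <<'E'
from scipy.spatial.transform import Rotation as Ro
def down(a):
    y=np.array([np.cos(a),np.sin(a),0]);z=np.array([0,0,-1.]);x=np.cross(y,z)
    q=Ro.from_matrix(np.c_[x,y,z]).as_quat();return np.r_[q[3],q[:3]]
def best(P,avoid=()):  # yaw ambiguity by half turn: nearest to present
    pass
def look(n,names,f,k=3):
    p=ctrl.capture(n);save(p,f)
    for nm in names:
        for d in ctrl.tip_of(p,nm)[:k]: print(f,nm,np.round(d["location"],4),round(d["conf"],2),proj(p,d["location"]).round().ravel())
    return p
E
python3 - <<'E'
from h import *
import pickle
V=[]
for P,n,f in(([0.60,0.296,0.26],["cap_knob","cap"],"w_cap"),([0.587,-0.045,0.26],["mill_rim","bore_foot"],"w_mill"),([0.440,-0.275,0.27],["shaft_top","long_shaft"],"w_shaft")):
    ang=[1.80,-1.34][0]
    qs=[ctrl.ik(P,down(a)) for a in(1.7,1.7-np.pi)]
    cur=np.array(ctrl.read_state()["qpos"]); print([None if q is None else np.round(q,2) for q in qs])
    q=min([q for q in qs if q is not None],key=lambda q:abs(np.array(q)[5])); ctrl.move_joints(q)
    p=look("wrist",n,f+".png");V.append(p)
    print("cam",-np.array(p["R"]).T@np.array(p["t"]))
pickle.dump(V,open("v.pkl","wb"))
ims=[cv2.resize(p["color"],(400,300)) for p in V]
cv2.imwrite("pics/m.png",np.vstack([np.hstack(ims[:2]),np.hstack([ims[2],ims[2]*0])])[:,:,::-1])
print(ctrl.read_state()["time"])
E
```

```text
[array([0.33, 0.47, 0.41, 1.52, 0.  , 0.2 ]), array([ 0.33,  0.47,  0.41,  1.52,  0.  , -2.94])]
w_cap.png cap_knob [0.4965 0.3654 0.0445] 0.71 [400. 111.]
w_cap.png cap_knob [0.6077 0.1777 0.0462] 0.58 [199. 200.]
w_cap.png cap [ 0.4956  0.3665 -0.0022] 0.9 [392. 114.]
w_cap.png cap [ 0.6063  0.178  -0.0051] 0.66 [213. 191.]
cam [0.53150323 0.28746178 0.40247355]
[array([-0.22,  0.32,  0.18,  1.43,  0.  , -0.35]), array([-0.22,  0.32,  0.18,  1.43,  0.  ,  2.79])]
w_mill.png mill_rim [ 0.5883 -0.0434  0.1099] 0.63 [317. 222.]
w_mill.png bore_foot [ 0.5849 -0.0475  0.0294] 0.94 [313. 201.]
w_mill.png bore_foot [ 0.5892 -0.0422  0.1092] 0.4 [318. 223.]
cam [ 0.51931413 -0.05345687  0.40236147]
[array([-0.72,  0.2 ,  0.04,  1.41,  0.  , -0.85]), array([-0.72,  0.2 ,  0.04,  1.41,  0.  ,  2.29])]
w_shaft.png shaft_top [ 0.4209 -0.2749  0.1212] 0.75 [318. 198.]
w_shaft.png long_shaft [ 0.5017 -0.2631  0.0207] 0.63 [319. 253.]
cam [ 0.37263452 -0.28375084  0.41232065]
5.6917
```

View pics/m.png

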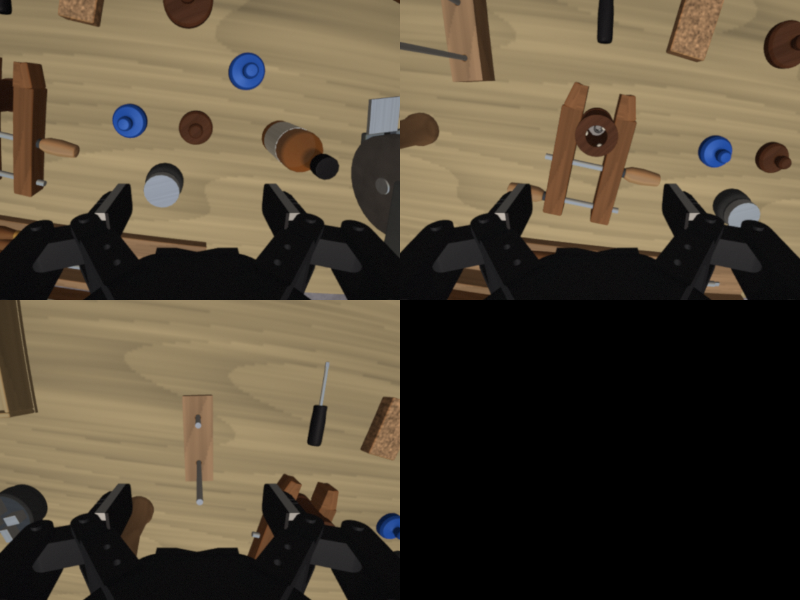

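Mosaic top-left: the small dark head is at (196,127), with blue ones at (130,120) and (247,70). Top-right: the mill mouth is at (597,132) with the grey grinder visible inside. Bottom: the short rod's top is at (198,424) and the long rod's at (199,500). Next is one close crop of the mill mouth and the short rod.

Run:
```python
import cv2,numpy as np
a=cv2.imread("pics/w_mill.png")[165:265,265:365];b=cv2.imread("pics/w_shaft.png")[140:240,270:370]
cv2.imwrite("pics/c1.png",np.hstack([cv2.resize(a,(500,500),interpolation=cv2.INTER_CUBIC),cv2.resize(b,(300,500//5*3)).copy() if 0 else cv2.resize(b[:, 20:80],(300,500),interpolation=cv2.INTER_CUBIC)]))
```

```text
(no output)
```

View pics/c1.png

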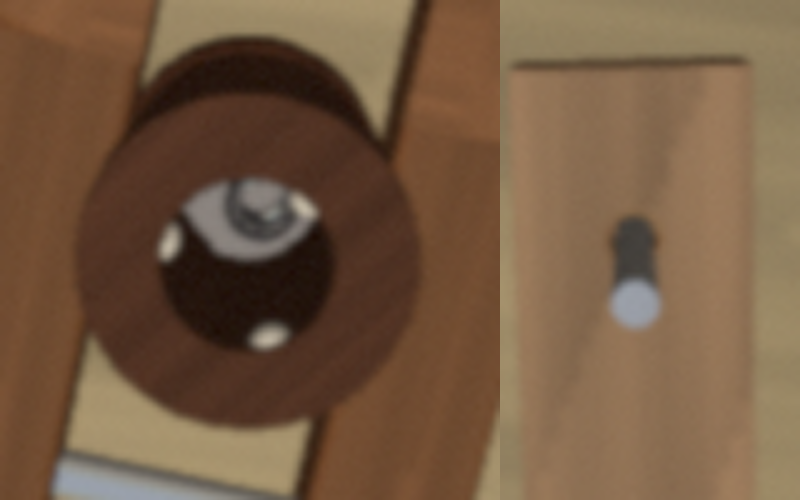

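The rod is plain aluminium and short. The mouth is centred at crop (248,262), and the socket ring shows on the grey face at about (261,206). I'll compute its offset.

Run:
```python
from h import *
import pickle
V=pickle.load(open("v.pkl","rb"));M=V[1]
full=lambda x,y:(265+x/5-.4,165+y/5-.4)
for nm,uv in(("outer",(248,260)),("bore",(247,265))): print(nm,ray(M,full(*uv),.105).round(4))
print("sock",ray(M,full(261,206),.03).round(4))
for k in((226,206),(296,206),(261,240)): print(ray(M,full(*k),.03).round(4))
c=ray(M,full(248,262),.105)
print("check outer radius crop", [( (proj(M,c+d)[0]-[265,165]+.4)*5).round() for d in([.03,0,0],[-.03,0,0],[0,.03,0],[0,-.03,0],[0.015,0,0],[-.015,0,0])])
print("shaft",ray(V[2],(290+135/5-.4,140+304/5-.4),.123).round(4))
```

```text
outer [ 0.5848 -0.0458  0.105 ]
bore [ 0.5857 -0.0459  0.105 ]
sock [ 0.5893 -0.0427  0.03  ]
[ 0.5903 -0.0501  0.03  ]
[ 0.5883 -0.0353  0.03  ]
[ 0.5967 -0.0417  0.03  ]
check outer radius crop [array([226., 427.]), array([271.,  88.]), array([420., 284.]), array([ 74., 240.]), array([237., 346.]), array([259., 176.])]
shaft [ 0.4226 -0.2762  0.123 ]
```

```bash
cat > s1.py <<'E'
from h import *
q=down(1.7)
ctrl.reach([0.4226,-0.2762,0.20],q)
ctrl.move_l([0.4226,-0.2762,0.101],feed=0.12,stop_force=8)
ctrl.close(60)
s=ctrl.read_state();print(s["grip_width"],s["eef_pos"],s["grasp_force"],s["contact_force"])
ctrl.move_l([0.4226,-0.2762,0.24],feed=0.12)
ctrl.reach([0.5892,-0.0427,0.24],q)
p=look("wrist",["shaft_top","shaft"],"w_held.png",2);S=look("scene",["shaft"],"s_held.png",1)
for nm,pp in(("w",p),("s",S)): print(nm,proj(pp,[[0.5892,-0.0427,0.156],[0.5892,-0.0427,0.262]]))
print(ctrl.read_state()["time"],ctrl.read_state()["grip_width"])
u=proj(S,[0.5892,-0.0427,0.18]).ravel().astype(int)
b=S["color"][u[1]-75:u[1]+75,u[0]-50:u[0]+50]
cv2.imwrite("pics/c2.png",np.hstack([cv2.resize(p["color"][150:450,140:480],(400,353)),cv2.resize(b,(236,353))])[:,:,::-1])
E
python3 s1.py
```

```text
0.0056108171693507024 [ 0.42267233 -0.27621136  0.10114858] 58.62765312194824 [0.25107114 2.06118811 2.64330603]
w_held.png shaft_top [ 0.5901 -0.0455  0.2627] 0.88 [311. 327.]
w_held.png shaft [ 0.5905 -0.0383  0.1563] 0.95 [324. 247.]
s_held.png shaft [ 0.5884 -0.0478  0.1566] 0.61 [299. 253.]
w [[317.23484677 244.2328661 ]
 [318.48437997 325.24306987]]
s [[301.0645369  251.71833936]
 [299.78896177 204.976554  ]]
10.4417 0.0050706522727846925
```

View pics/c2.png

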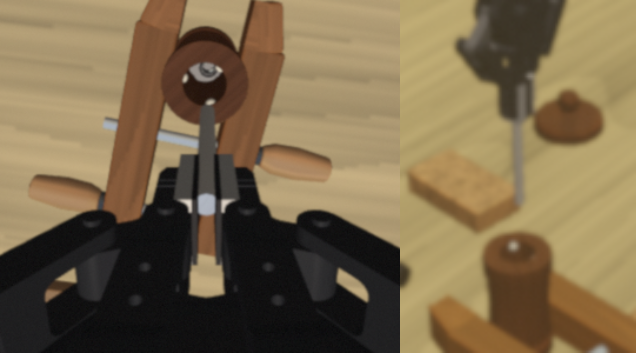

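The rod is held nearly plumb. In the crop its foot is at (210,100), about 1 mm from prediction. I'll insert it and feel for the socket.

```bash
cat > s2.py <<'E'
from h import *
c=np.array([0.5892,-0.0427])
if ctrl.move_l([*c,0.117],feed=0.12,stop_force=6): print("early stop",ctrl.read_state()["eef_pos"]);raise SystemExit
pts=[(0,0)]+[(r*np.cos(a),r*np.sin(a)) for r,n in((.0015,6),(.003,10)) for a in np.arange(n)*2*np.pi/n]
off=c-[0.5852,-0.0459]
for d in pts:
    g=c+d
    if np.hypot(*(g-[0.5852,-0.0459]))>.0068: continue
    ctrl.move_l([*g,0.1165],feed=0.04)
    hit=ctrl.move_l([*g,0.1075],feed=0.02,stop_force=3.5)
    s=ctrl.read_state();print(np.round(np.array(d)*1e3,1),hit,s["eef_pos"].round(4) if hasattr(s["eef_pos"],'round') else np.round(s["eef_pos"],4),np.round(s["contact_force"],1),round(s["time"],1))
    if s["eef_pos"][2]<0.111: print("IN");break
    if s["time"]>32: break
E
python3 s2.py
```

```text
[0. 0.] False [ 0.5892 -0.0427  0.1074] [ 0.3 -0.9  0.3] 12.5
IN
```

It went in at the first tap. I'll push slightly deeper, then regrip higher and press home.

```bash
cat > s3.py <<'E'
from h import *
c=np.array([0.5892,-0.0427])
def st(t):
    s=ctrl.read_state();print(t,np.round(s["eef_pos"],4),np.round(s["contact_force"],1),round(s["grip_width"],4),round(s["time"],1))
ctrl.move_l([*c,0.1062],feed=0.02,stop_force=18);st("deeper")
ctrl.let_go();ctrl.move_l([*c,0.1175],feed=0.05)
p=look("wrist",["shaft_top"],"w_rel.png",2);save(p,"w_rel.png")
print(proj(p,[*c,.129]))
cv2.imwrite("pics/c3.png",p["color"][200:440,180:460,::-1])
st("rel")
E
python3 s3.py
```

```text
deeper [ 0.5893 -0.0428  0.1063] [0.1 0.5 0.7] 0.0056 12.7
w_rel.png shaft_top [ 0.5923 -0.0425  0.1293] 0.59 [316. 317.]
[[316.60282995 309.88988483]]
rel [ 0.5892 -0.0427  0.1175] [-0.7  0.4  0.1] 0.0855 13.9
```

View pics/c3.png

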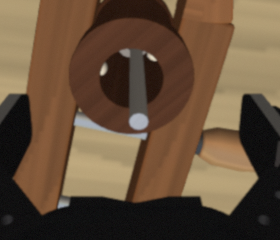

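The top leans about 5 mm toward +x, at crop (139,121). I'll regrip there, bring it upright and press.

```bash
cat > s4.py <<'E'
from h import *
c=np.array([0.5892,-0.0427])
def st(t):
    s=ctrl.read_state();print(t,np.round(s["eef_pos"],4),np.round(s["contact_force"],1),round(s["grip_width"],4),round(s["time"],1))
M=ctrl.capture("wrist");t=ray(M,(318.6,321),.1285);print(t)
g=[t[0],c[1]]
ctrl.move_l([*g,0.1165],feed=0.05)
ctrl.close(100);st("grip")
ctrl.move_l([*c,0.1165],feed=0.03,stop_force=20);st("upright")
print(ctrl.move_l([*c,0.1062],feed=0.015,stop_force=25));st("pushed")
E
python3 s4.py
```

```text
[ 0.59384494 -0.04115082  0.1285    ]
grip [ 0.5939 -0.0427  0.1165] [-0.3  0.8  1.3] 0.0022 15.0
upright [ 0.5892 -0.0428  0.1167] [1.5 0.1 0.5] 0.0023 15.3
False
pushed [ 0.59   -0.0429  0.1071] [ 1.8 -0.2  7.4] 0.0024 16.1
```

```bash
cat > s5.py <<'E'
from h import *
c=np.array([0.5892,-0.0427])
def st(t):
    s=ctrl.read_state();print(t,np.round(s["eef_pos"],4),np.round(s["contact_force"],1),round(s["grip_width"],4),round(s["time"],1))
ctrl.let_go();ctrl.move_l([*c,0.150],feed=0.1)
p=look("wrist",["shaft_top","shaft"],"w_rel2.png",2);S=look("scene",["shaft_top"],"s_rel2.png",2)
for z in(.119,.1285):print(proj(p,[*c,z]),proj(S,[*c,z]))
u=proj(S,[*c,.1]).ravel().astype(int)
cv2.imwrite("pics/c4.png",np.hstack([cv2.resize(p["color"][180:360,220:420],(400,360)),cv2.resize(S["color"][u[1]-45:u[1]+45,u[0]-50:u[0]+50],(400,360),interpolation=cv2.INTER_CUBIC)])[:,:,::-1]);print(u)
st("")
E
python3 s5.py
```

```text
w_rel2.png shaft_top [ 0.5873 -0.0435  0.1168] 0.83 [315. 268.]
w_rel2.png shaft [ 0.5934 -0.0385  0.0153] 0.66 [320. 231.]
s_rel2.png shaft_top [ 0.5917 -0.0401  0.1206] 0.5 [303. 266.]
[[316.09122766 273.28220083]] [[301.47584276 266.88134248]]
[[316.12395872 280.34765384]] [[301.37178314 263.04087938]]
[301 274]
 [ 0.5889 -0.0426  0.1494] [0.2 0.3 0. ] 0.0853 17.8
```

View pics/c4.png

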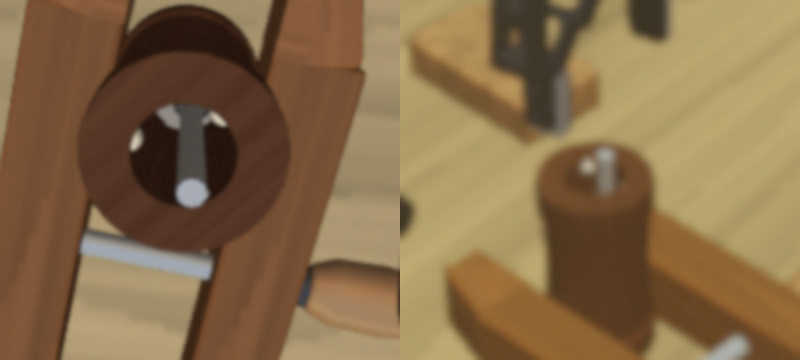

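The rod's top is at wrist crop (191,193) and scene crop (605,153). That fits z≈0.119 and upright, so it looks home. I'll confirm by pressing on top with shut fingers, then nudge the top toward the bore axis.

```bash
cat > s6.py <<'E'
from h import *
c=np.array([0.5892,-0.0427]);ax=np.array([0.5853,-0.0459])
def st(t):
    s=ctrl.read_state();print(t,np.round(s["eef_pos"],4),np.round(s["contact_force"],1),round(s["grip_width"],4),round(s["time"],1))
ctrl.close(60);ctrl.move_l([*c,0.128],feed=0.1,stop_force=8)
print(ctrl.move_l([*c,0.112],feed=0.02,stop_force=22));st("pressed")
ctrl.move_l([*c,0.140],feed=0.1)
ctrl.let_go();ctrl.move_l([*c,0.1075],feed=0.08,stop_force=8);st("low")
ctrl.close(60);st("grip")
g=c+(ax-c)*0.6
ctrl.move_l([*g,0.1075],feed=0.03,stop_force=15);st("nudged")
ctrl.let_go();ctrl.move_l([*c,0.150],feed=0.1)
p=look("wrist",["shaft_top"],"w3.png",2)
print(proj(p,[*c,.119]),proj(p,[*g,.119]))
cv2.imwrite("pics/c5.png",cv2.resize(p["color"][180:360,220:420],(600,540))[:,:,::-1]);st("")
E
python3 s6.py
```

```text
True
pressed [ 0.5906 -0.043   0.1187] [0.3 0.5 7.3] 0.0 19.5
low [ 0.5892 -0.0427  0.1075] [-0.2  0.8  0.5] 0.085 21.2
grip [ 0.5893 -0.0427  0.1077] [-0.2  0.2  2.8] 0.0046 21.9
nudged [ 0.5869 -0.0446  0.1077] [0.  1.1 3.8] 0.0042 22.2
[[316.10770089 273.22076723]] [[313.04100276 268.62106281]]
 [ 0.5887 -0.0426  0.1492] [-0.1 -0.2  0.3] 0.0855 23.6
```

View pics/c5.png

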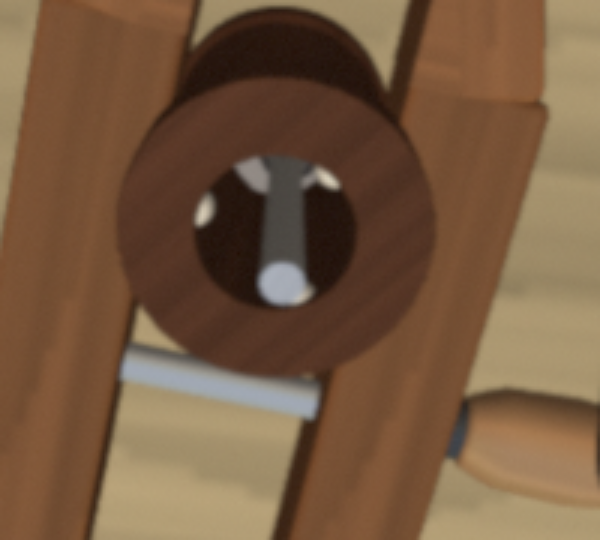

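Pressing stopped at z=0.1187 at over 22 N, so the shaft is home. Its top is at crop (282,284) and the rim is centred at (276,226). I'll measure both, then fetch the head. I'll take a wrist look at the head on the way to refine its knob position.

```bash
cat > s7.py <<'E'
from h import *
p=ctrl.capture("wrist")
f=lambda x,y:(220+x/3-.3,180+y/3-.3)
print("top",ray(p,f(282,284),.119).round(4),"rim",ray(p,f(276,226),.105).round(4))
ctrl.move_l([0.5892,-0.0427,0.24],feed=0.3)
q=down(1.7)
ctrl.reach([0.61,0.296,0.20],q)
p=look("wrist",["cap_knob","cap"],"w_cap2.png",3)
print(proj(p,[[0.6,.296,.054],[0.6,.296,.03]]))
print(ctrl.read_state()["time"])
u=proj(p,[0.6,.296,.04]).ravel().astype(int)
cv2.imwrite("pics/c6.png",cv2.resize(p["color"][u[1]-60:u[1]+60,u[0]-60:u[0]+60],(600,600),interpolation=cv2.INTER_CUBIC)[:,:,::-1]);print(u)
E
python3 s7.py
```

```text
top [ 0.5895 -0.0439  0.119 ] rim [ 0.5838 -0.0458  0.105 ]
w_cap2.png cap_knob [0.4959 0.367  0.0443] 0.84 [425.  92.]
w_cap2.png cap_knob [0.6053 0.1777 0.0461] 0.8 [180. 197.]
w_cap2.png cap_knob [0.5995 0.2922 0.047 ] 0.67 [315. 207.]
w_cap2.png cap [ 0.599   0.2999 -0.0018] 0.84 [323. 198.]
w_cap2.png cap [ 6.099e-01  1.769e-01 -4.000e-04] 0.72 [197. 194.]
w_cap2.png cap [ 0.4953  0.3668 -0.0017] 0.63 [410.  97.]
[[318.95908696 210.17599528]
 [318.71417604 204.83268638]]
25.5333
[318 206]
```

View pics/c6.png

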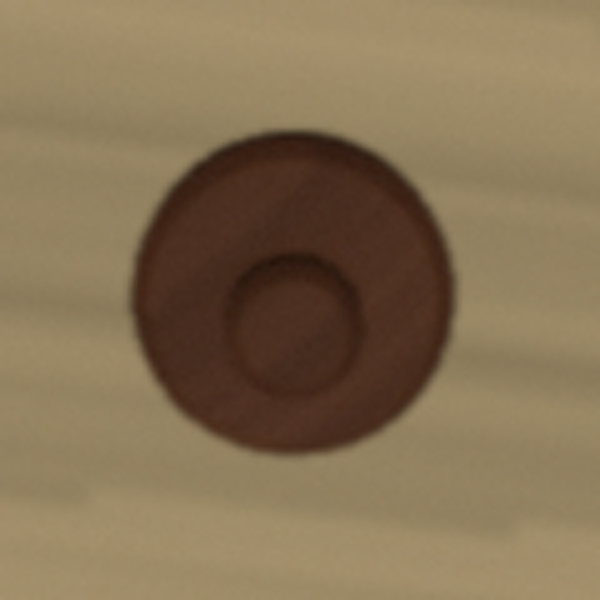

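The small dark head has its knob at crop (296,325). Its disc top is centred at about (295,305). I'll locate the knob from both features, grasp it, and lift.

```bash
cat > s8.py <<'E'
from h import *
def st(t):
    s=ctrl.read_state();print(t,np.round(s["eef_pos"],4),np.round(s["contact_force"],1),round(s["grip_width"],4),round(s["time"],1))
p=ctrl.capture("wrist")
f=lambda x,y:(258+x/5-.4,146+y/5-.4)
d=ray(p,f(295,305),.03);k=ray(p,f(296,325),.046);print("disc",d.round(4),"knob",k.round(4))
g=(d+k)[:2]/2
if np.hypot(*(d-k)[:2])>.006 or np.hypot(*(g-[.6,.296]))>.01: raise SystemExit("disagree")
q=down(1.7)
# TCP 36 mm above foot: tips clear the disc top (30), grasp point at 54
ctrl.move_l([*g,0.10],feed=0.2); 
print(ctrl.move_l([*g,0.034],feed=0.1,stop_force=6));st("at")
ctrl.close(60);st("grip")
ctrl.move_l([*g,0.12],feed=0.12);st("lift")
p=look("wrist",["cap_knob","cap"],"w_cap3.png",3);S=ctrl.capture("scene")
print(proj(p,[*g,.116]))
u=proj(S,[*g,.12]).ravel().astype(int)
cv2.imwrite("pics/c7.png",np.hstack([cv2.resize(p["color"][150:450,140:480],(400,353)),cv2.resize(S["color"][u[1]-45:u[1]+45,u[0]-50:u[0]+50],(392,353),interpolation=cv2.INTER_CUBIC)])[:,:,::-1])
E
python3 s8.py
```

```text
disc [0.6022 0.2941 0.03  ] knob [0.6026 0.2943 0.046 ]
False
at [0.6028 0.2944 0.0347] [-0.1  0.3  0.5] 0.0856 27.0
grip [0.6026 0.2943 0.0344] [-0.5  0.6  3.8] 0.0217 27.6
lift [0.602  0.294  0.1191] [-0.1 -0.7 -0.6] 0.0215 28.5
w_cap3.png cap_knob [0.4939 0.3662 0.0431] 0.91 [463.  87.]
w_cap3.png cap_knob [0.602  0.2948 0.1316] 0.66 [318. 313.]
w_cap3.png cap_knob [0.6065 0.1773 0.0452] 0.62 [135. 232.]
w_cap3.png cap [0.6005 0.2976 0.0823] 0.92 [323. 267.]
w_cap3.png cap [ 0.6064  0.1768 -0.0012] 0.68 [164. 216.]
w_cap3.png cap [ 0.4972  0.3678 -0.0017] 0.55 [439. 101.]
[[316.54125432 296.67325391]]
```

View pics/c7.png

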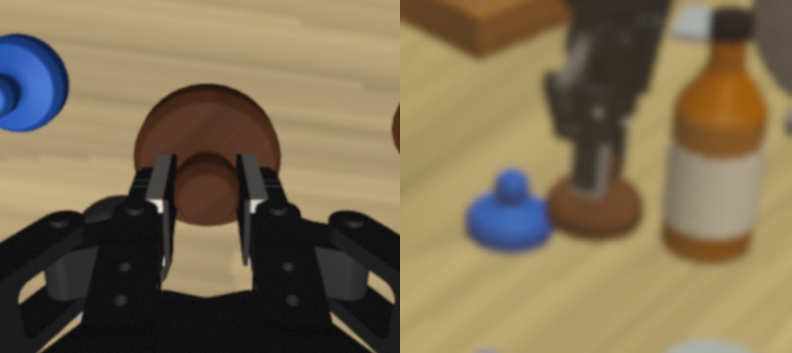

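The small head is held, level, and clear of its neighbours in the scene crop at (597,205). Next I'll carry it to the mill, start it slightly shifted toward the shaft top, then centre it and feel the spigot in.

```bash
cat > s9.py <<'E'
from h import *
def st(t):
    s=ctrl.read_state();print(t,np.round(s["eef_pos"],4),np.round(s["contact_force"],1),np.round(s["wrist_torque"],2),round(s["grip_width"],4),round(s["time"],1));return s
ax=np.array([0.5850,-0.0459]);q=down(1.7)
ctrl.move_l([0.602,0.294,0.2],feed=0.3)
a=ax+[.002,.001]
ctrl.reach([*a,0.2],q)
ctrl.move_l([*a,0.160],feed=0.15)
h=ctrl.move_l([*a,0.1425],feed=0.05,stop_force=5);st(f"over shaft {h}")
if h: raise SystemExit
ctrl.move_l([*ax,0.1425],feed=0.03,stop_force=10);st("centred")
for d in [(0,0)]+[(r*np.cos(t),r*np.sin(t)) for r in(.0012,.0024) for t in np.arange(8)*np.pi/4]:
    g=ax+d
    ctrl.move_l([*g,0.1415],feed=0.04)
    h=ctrl.move_l([*g,0.1372],feed=0.02,stop_force=4)
    s=st(f"{np.round(np.array(d)*1e3,1)} {h}")
    if s["eef_pos"][2]<0.1380: print("IN",g);break
    if s["time"]>52:break
E
python3 s9.py
```

```text
over shaft False [ 0.5869 -0.045   0.1424] [-0.7  0.2  0.2] [-0.01  0.03  0.03] 0.0222 31.3
centred [ 0.585  -0.046   0.1428] [-0.8 -1.  -1.1] [0.02 0.01 0.04] 0.0219 31.6
[0. 0.] False [ 0.5849 -0.0459  0.1371] [0.3 0.7 0.1] [-0.   -0.03  0.  ] 0.0218 32.2
IN [ 0.585  -0.0459]
```

```bash
cat > s10.py <<'E'
from h import *
def st(t):
    s=ctrl.read_state();print(t,np.round(s["eef_pos"],4),np.round(s["contact_force"],1),np.round(s["wrist_torque"],2),round(s["grip_width"],4),round(s["time"],1));return s
g=[0.585,-0.0459]
print(ctrl.move_l([*g,0.1275],feed=0.015,stop_force=28));st("pressed")
ctrl.let_go();st("open")
ctrl.move_l([*g,0.19],feed=0.15)
ctrl.close(60)
print(ctrl.move_l([*g,0.145],feed=0.03,stop_force=25));st("top press")
ctrl.move_l([*g,0.22],feed=0.2)
p=look("wrist",["cap_knob"],"w4.png",1);S=look("scene",["cap_knob","cap"],"s4.png",2)
u=proj(S,[*g,.1]).ravel().astype(int);v=proj(p,[*g,.13]).ravel().astype(int);print(u,v,proj(S,[*g,.149]))
cv2.imwrite("pics/c8.png",np.hstack([cv2.resize(p["color"][v[1]-75:v[1]+75,v[0]-75:v[0]+75],(400,400)),cv2.resize(S["color"][u[1]-50:u[1]+50,u[0]-50:u[0]+50],(400,400),interpolation=cv2.INTER_CUBIC)])[:,:,::-1]);st("")
E
python3 s10.py
```

```text
False
pressed [ 0.586  -0.0456  0.1293] [-0.6  2.9 12. ] [0.35 0.12 0.04] 0.0219 33.0
open [ 0.585  -0.0459  0.1274] [-0.6 -0.1 -0.1] [0.03 0.01 0.01] 0.0857 33.6
True
top press [ 0.585  -0.0454  0.1496] [-1.7  0.9  6.2] [0.08 0.33 0.  ] -0.0 36.2
w4.png cap_knob [0.6066 0.1781 0.0448] 0.97 [539. 266.]
s4.png cap_knob [0.4991 0.3637 0.0455] 0.86 [375. 203.]
s4.png cap_knob [ 0.5854 -0.0438  0.1419] 0.56 [299. 257.]
s4.png cap [0.6024 0.1762 0.001 ] 0.75 [367. 265.]
s4.png cap [ 0.5848 -0.0462  0.0948] 0.66 [299. 277.]
[299 274] [315 240] [[298.45355747 254.6169357 ]]
 [ 0.5847 -0.0458  0.219 ] [-1.1  0.5 -0. ] [-0.01 -0.03  0.05] 0.0001 37.0
```

View pics/c8.png

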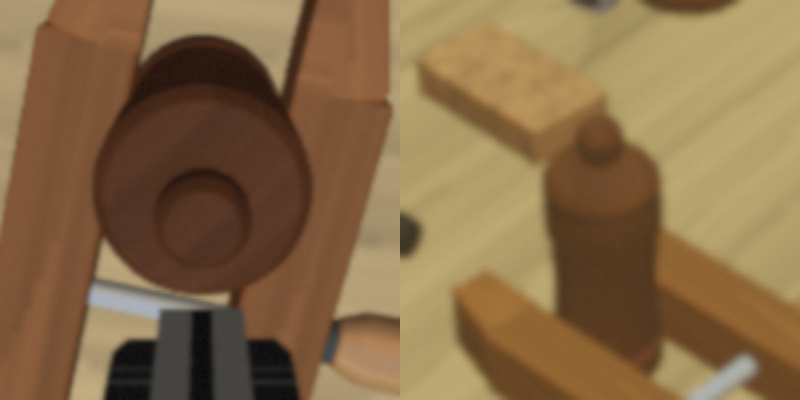

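The head sits flush with an even seam in the scene crop at (603,225). Pressing the knob stopped at z=0.1496 at 25 N, against 0.149 expected. Nothing is touching, so I'm handing in.

```bash
python3 -c "
from h import *
print(ctrl.finish_job())"
```

```text
the job is handed in; nothing more can be done
None
```

The job is handed in at about 37 s of the 72 s allowed: the short shaft is home and roughly upright in the grinder socket (25 N press check) and the small dark head is pressed flush and level on the mill; no verdict came back, and I did not re-check that the other things stayed put.

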